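# Draw the cover-slip box out of the corner of the supply bin

### The arm

A 7-joint arm with a two-finger parallel gripper is mounted at the origin on a cart in front of the work surface, level with it; the furniture and walls round the work are solid. World frame = base frame: x ahead of the robot, y to its left, z up, the work surface at z = 0. Lengths are in m, angles in rad, forces in N, time in s.
With the tool pointing down it reaches from about 0.375 to 0.925 m from the base axis. Payload 3.1 kg.
Tool frame: the origin (TCP) lies on the front face of the gripper's body, between the roots of the fingers; the fingertips stand 73 mm ahead of it and the grasp point (between the pads) lies 54 mm ahead of it; z points along the fingers, y is the line along which they close (so a half turn about z gives the same grasp; the last joint's range is limited). The gripper opens to 85 mm and grips with 20 to 120 N. Pads are 22 mm wide; open, the fingers measure 114 mm over their backs; the gripper's body (76 mm by 85 mm) begins 54 mm behind the grasp point. The pads swing forward as they close: fully open they stand 13 mm farther back than shut.
Start: joints at [-1.367, 0.383, 0.044, 1.598, -0.018, 1.161, -0.05], TCP at [0.193, 0.621, 0.304] pointing down, gripper open.
Joint ranges: [-2.61, 2.61], [-0.41, 2.15], [-1.48, 1.57], [0, 2.5], [-1.57, 4.71], [0.05, 1.97], [-2.85, 2.85]. Speed limits (rad/s): [2.79, 2.79, 3.14, 3.14, 3.14, 3.14, 3.14].

### API

Orientations are given as a rotation vector (axis times angle).
In Python, from rig import monitor, viewer, sign_off gives the robot as it stands.
- The arm moves only by the tool step_arm, never from a script. Its argument "motion" is a list of rows, each an object with "dr": the turn, a rotation vector about the world's x, y, z in degrees, a list of three; "xyz": the shift along the world's x, y, z in mm, a list of three; "jaw": the closure, from 0 (fully open) to 1 (shut). In form: [{"dr": [wx, wy, wz], "xyz": [dx, dy, dz], "jaw": jaw}, ...]. A call has 1 to 5 rows; each row is the pose to reach, as a shift and turn from the pose commanded when the call began; what a row does not reach only later rows make up. A row lasts 1/10 s, in which the tool goes at most 50 mm and 8.59 degrees, less where a joint would pass 70% of its speed; a pose out of reach is approached as far as the arm can. A call with a gripper value outside its range is refused whole. The fingers move at their own pace and stop on an object; "grip_force" is the grip in N (left out, the last holds). Time passes only in rows, so rows that repeat a pose let the fingers close. It gives the time, the measured TCP pose, the force, the opening and the grip force at its end, in the units of the state.
- monitor.get_obs(): the state, without advancing time (a new reading comes with each control period).
- viewer.capture(name): name is "scene" or "top"; returns (picture, depth): 420x560x3 uint8, blue, green, red; 420x560 float32, m along the optical axis (not along the pixel's ray), 0 where there is no reading.
- viewer.camera_info(name): a dict with "mtx" (3x3 intrinsics, pixels), "extrinsics" (4x4, takes a point from world to camera coordinates). Camera axes: x right, y down, z forward; pixel columns grow to the right and rows downward; lengths in m; the calibration is good to about 2 mm. A picture is of the moment at which its call begins. camera_info takes no time and is no camera call.
- sign_off(): hands the job in; it is judged then, once.
The state is a dict: "t": time; "joint_pos": joint angles; "qvel": joint speeds; "tau": joint torques, N m; "position": TCP position; "tcp_rot": TCP orientation; "contact_force": force on the tool from outside, world axes, zero at the start; "ft_torque": the same for the moment, N m; "grip_width": finger opening in m; "finger_force": force on a finger pad.
Only numpy, scipy, OpenCV 4.12 (cv2) and the standard library are available. Lean on these libraries where they do the work, as an engineer would, in place of code of your own. Each camera call takes 0.05 s, during which the arm holds its last target. There are 200 camera calls.

### The job

Take the small white carton of cover slips with the blue-striped lid out of the blue supply bin and lay it flat, lid up, inside the empty cream slide tray. It sits tight in a corner of the bin, so first drag it clear of the wall by pressing on its lid: there is thin glass inside and the lid stands at a different height each time, so come down slowly, feel for it, press lightly, and do not drop it. Leave both sample cups standing in the bin and do not disturb the brown bottle.

Things in the scene. Friction and masses are not known exactly. Their poses are not given: they have to be found in the camera images.
- cover_slip_box: white card carton of glass cover slips with a blue-striped white lid, lying flat; carton 46 mm along its x, 66 mm along its y, 30 mm high, lid 48 by 68 mm; origin at the centre of its underside; 0.1 to 0.2 kg. It starts in one of three bin corners (far left, near left, near right from the robot), axes parallel to the bin's, 1 to 2 mm from the two walls: no finger fits between
- box_rim (a point): centre of the carton's upper edge, 30 mm above its underside. It is overfull: its tight lid (skirt reaching 11 mm down) tops out 1 to 9 mm above this point, each time differently, and does not yield, so feel for it. Card slides on the bin (friction 0.35; fingertips hold at least twice as well): closed fingertips pressing 8 to 15 N on the lid drag the box. Over 40 N breaks glass
- supply_bin: low open blue plastic bin, fixed on the worktop, outside 236 mm along its x by 166 mm along its y, 46 mm high (rolled rim 4 mm further out); origin at the centre of its underside, x points away from the robot within 0.25 rad
- bin_floor (a point): centre of the bin's inner floor, 4 mm above the worktop; inside 230 mm along x by 160 mm along y, walls 3 mm. The middle and the far right corner are empty
- cup_a: white screw-capped plastic sample cup standing in another of the three bin corners, 39 mm across, 48 mm high; origin at the centre of its underside; must stay standing in the bin
- cup_b: second sample cup like cup_a in the remaining one of the three corners; must stay standing in the bin
- slide_tray: empty cream-coloured slide tray, fixed on the worktop, 95 mm along its x by 212 mm along its y, rim 12 mm high, inside 90 by 207 mm, floor 2 mm thick; origin at the centre of its underside, long axis y across the bench within 0.25 rad
- stain_bottle: brown glass bottle with black cap, 48 mm across, 105 mm high, standing near the slide tray; origin at the centre of its underside; must not be disturbed
There are look-alikes about, which are no part of the job. What is shaped like the cup_b but orange or yellow is not meant.

How it is judged:
By the outcome, as a careful person would: the job done as asked, in the order asked, and still so for the second after the job is handed in, with the robot touching nothing.
It also fails if it takes over 58 s, if anything falls off the work surface, if the arm or the gripper's body presses on something with over 40 N, if the wrist force passes 120 N, or if a joint passes its speed limit or range.

## Working session

There is one attempt and no reset: what is moved stays moved. The work goes in short steps, Python scripts to look and compute and a tool call to move; the robot and the scene stay as the last step left them, time stands still between calls to the robot, and variables do not carry over. Pictures are saved under pics/ and viewed, at most 10 in all, crops included, and the job is handed in when it is done.

Besides the shell and the picture viewer there is one more tool, called as name(argument=value, ...) on one line, values as JSON. step_arm: Moves the arm, as the interface text tells. Its arguments: {"type":"object","properties":{"motion":{"type":"array"},"grip_force":{"type":"number"}},"required":["motion"]}

```bash
mkdir -p pics; cat > h.py <<'E'
import numpy as np, cv2
from rig import monitor, viewer, sign_off
def cap(n):
    im,d=viewer.capture(n); c=viewer.camera_info(n)
    return im.copy(),d.copy(),np.array(c["mtx"]),np.array(c["extrinsics"])
def cloud(d,K,T):
    v,u=np.indices(d.shape)
    p=np.stack([(u-K[0,2])/K[0,0]*d,(v-K[1,2])/K[1,1]*d,d],-1)
    return (p-T[:3,3])@T[:3,:3]
def ray(uv,z,K,T):
    r=np.array([(uv[0]-K[0,2])/K[0,0],(uv[1]-K[1,2])/K[1,1],1])@T[:3,:3]
    o=-T[:3,:3].T@T[:3,3]
    return o+r*(z-o[2])/r[2]
E
python3 - <<'E'
from h import *
for n in("scene","top"):
    im,d,K,T=cap(n); cv2.imwrite(f"pics/{n}0.png",im); np.savez(f"{n}0.npz",im=im,d=d,K=K,T=T)
    print(n,-T[:3,:3].T@T[:3,3],T[2,:3])
o=monitor.get_obs()
for k in o: print(k,np.round(o[k],3))
E
```

```text
scene [-0.06149147 -0.80768727  0.79157149] [ 0.51728368  0.56752116 -0.64057578]
top [ 0.43056414 -0.19710958  1.2692558 ] [ 0.05686133  0.01935966 -0.99819437]
t 0.1
joint_pos [-1.367  0.384  0.044  1.599 -0.018  1.161 -0.05 ]
qvel [ 0.002 -0.001 -0.001 -0.004 -0.001  0.001  0.   ]
tau [ 3.0000e-03 -4.3473e+01  1.0290e+00 -2.5045e+01  1.1000e-02  6.0000e-03
 -0.0000e+00]
position [0.193 0.62  0.303]
tcp_rot [-0.472 -3.106  0.004]
contact_force [ 0.456 -0.223 -0.05 ]
ft_torque [-0.032  0.006 -0.007]
finger_force 0.0
grip_width 0.085
```

View pics/top0.png

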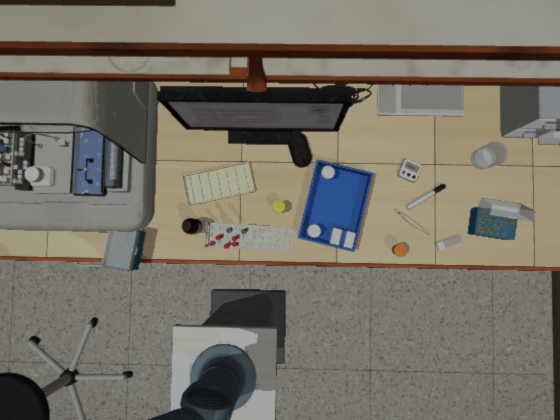

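View pics/scene0.png

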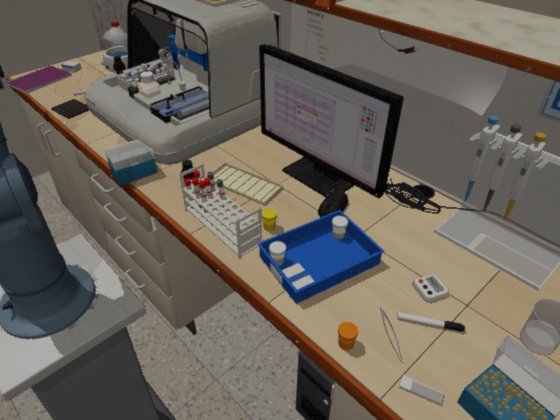

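The top view shows the bin at about (338,205) with the carton in its near right corner (342,238). The cups are at (328,172) and (314,231), the tray at (220,184) and the bottle at (191,226). A tube rack stands at (248,236) and a yellow decoy cup at (279,206).

```bash
cat > m.py <<'E'
from h import *
f=np.load("top0.npz");im,d,K,T=[f[k] for k in("im","d","K","T")]
P=cloud(d,K,T);hsv=cv2.cvtColor(im,cv2.COLOR_BGR2HSV)
print("base px",(lambda q:(K@q)[:2]/q[2])(T[:3,3]), "f",K[0,0])
def big(m,x0,x1,y0,y1):
    M=np.zeros_like(m);M[y0:y1,x0:x1]=m[y0:y1,x0:x1]
    c,_=cv2.findContours(M,cv2.RETR_EXTERNAL,cv2.CHAIN_APPROX_NONE)
    return max(c,key=cv2.contourArea)
def rect(c,z):
    w=np.array([ray(p,z,K,T)[:2] for p in c[:,0,:].astype(float)])
    (cx,cy),(a,b),t=cv2.minAreaRect((w*1000).astype(np.float32));print(np.round([cx,cy,a,b,t],1))
m=cv2.inRange(hsv,(105,130,40),(130,255,255))
print("bin");rect(big(m,290,385,150,260),.046)
m=cv2.inRange(hsv,(20,30,120),(40,120,255))
print("tray");c=big(m,175,265,155,212);rect(c,.008)
m=cv2.inRange(hsv,(0,0,150),(180,70,255))
for n,r,z in(("cupFL",(316,342,160,186),.048),("cupNL",(303,326,220,242),.048),("box",(327,358,225,250),.038)):
    print(n);c=big(m,*r);rect(c,z)
for n,(u,v) in dict(cupFL=(328,172),cupNL=(314,231),boxL=(336,236),boxR=(348,239),floor=(338,200),tray=(220,184),bottle=(191,226),rack=(230,228),rackL=(208,232),rackR=(285,235),yel=(279,206),monL=(165,95),monB=(250,128),monfoot=(250,138),mouse=(300,150),scr=(230,108)).items():
    print(n,np.round(P[v-1:v+2,u-1:u+2].reshape(-1,3).mean(0),3),im[v,u])
E
python3 m.py
python3 - <<'E'
import cv2,numpy as np
a=cv2.imread("pics/top0.png");cv2.imwrite("pics/c1.png",cv2.resize(a[140:260,170:390],None,fx=3.6,fy=3.6,interpolation=cv2.INTER_CUBIC))
E
```

```text
base px [222.45109005 376.89502666] f 410.83919095805544
bin
[ 525.7 -330.1  170.8  241.2   77.3]
tray
[590.7  24.6 174.8 278.2   1. ]
cupFL
[ 625.  -306.    33.1   32.8    0.8]
cupNL
[ 448.1 -266.7   32.6   32.6    1. ]
box
[ 432.5 -333.8   24.5   44.9   76.7]
cupFL [ 0.602 -0.295  0.188] [169 168 166]
cupNL [ 0.447 -0.268  0.052] [169 168 166]
boxL [ 0.433 -0.335  0.037] [166 169 167]
boxR [ 0.425 -0.37   0.038] [166 169 167]
floor [ 0.544 -0.343  0.005] [147  81  43]
tray [0.588 0.023 0.003] [139 161 160]
bottle [0.454 0.086 0.099] [10 16 14]
rack [ 0.45  -0.028  0.116] [54 56 55]
rackL [0.438 0.042 0.076] [111 117 117]
rackR [ 0.433 -0.183  0.083] [146 152 152]
yel [ 0.509 -0.167  0.185] [ 72 165 166]
monL [0.749 0.096 0.346] [22 22 21]
monB [ 0.741 -0.076  0.094] [23 21 25]
monfoot [ 0.732 -0.068  0.009] [21 22 21]
mouse [ 0.692 -0.223  0.035] [18 20 22]
scr [ 0.744 -0.043  0.272] [74 74 73]
```

View pics/c1.png

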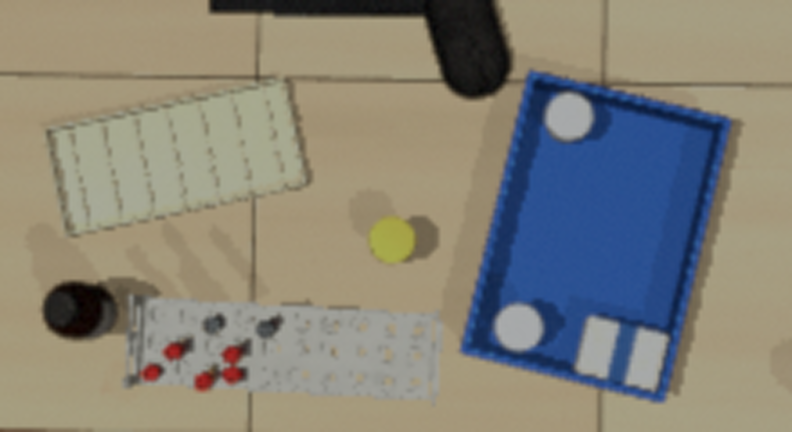

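Carton centre is about (0.429, -0.353), with the lid at z≈0.037. Bin yaw is -12.7°. Tray centre is about (0.588, 0.023), yaw about +11.5°. I'll move over the carton by a curved path, closing the jaws on the way.

step_arm(motion=[{"dr": [0,0,-3.4],"xyz": [20,-40,8],"jaw": 1},{"dr": [0,0,-6.8],"xyz": [40,-80,16],"jaw": 1},{"dr": [0,0,-10.2],"xyz": [60,-120,24],"jaw": 1},{"dr": [0,0,-13.6],"xyz": [80,-160,32],"jaw": 1},{"dr": [0,0,-17],"xyz": [100,-200,40],"jaw": 1}], grip_force=40)

```text
t: 0.6
position: [0.2936, 0.4186, 0.3436]
tcp_rot: [-0.93, -3.001, 0.002]
contact_force: [0.0, -0.5, 0.9]
grip_width: 0.0121
finger_force: 0.0
```

step_arm(motion=[{"dr": [0,0,-3.4],"xyz": [12,-40,0],"jaw": 1},{"dr": [0,0,-6.8],"xyz": [24,-80,0],"jaw": 1},{"dr": [0,0,-10.2],"xyz": [36,-120,0],"jaw": 1},{"dr": [0,0,-13.6],"xyz": [48,-160,0],"jaw": 1},{"dr": [0,0,-17],"xyz": [60,-200,0],"jaw": 1}])

```text
t: 1.1
position: [0.3531, 0.2186, 0.3435]
tcp_rot: [-1.363, -2.83, 0.001]
contact_force: [0.6, -0.2, 0.2]
grip_width: 0.0004
finger_force: 0.0
```

step_arm(motion=[{"dr": [0,0,-3.4],"xyz": [12,-40,0],"jaw": 1},{"dr": [0,0,-6.8],"xyz": [24,-80,0],"jaw": 1},{"dr": [0,0,-10.2],"xyz": [36,-120,0],"jaw": 1},{"dr": [0,0,-13.6],"xyz": [48,-160,0],"jaw": 1},{"dr": [0,0,-17],"xyz": [60,-200,0],"jaw": 1}])

```text
t: 1.6
position: [0.4129, 0.0188, 0.3436]
tcp_rot: [-1.766, -2.597, -0.001]
contact_force: [0.3, -0.1, -0.9]
grip_width: 0.0001
finger_force: 0.0
```

step_arm(motion=[{"dr": [0,0,-3.4],"xyz": [2,-40,0],"jaw": 1},{"dr": [0,0,-6.8],"xyz": [4,-80,0],"jaw": 1},{"dr": [0,0,-10.2],"xyz": [6,-120,0],"jaw": 1},{"dr": [0,0,-13.6],"xyz": [8,-160,0],"jaw": 1},{"dr": [0,0,-17],"xyz": [10,-200,0],"jaw": 1}])

```text
t: 2.1
position: [0.4225, -0.1809, 0.3436]
tcp_rot: [-2.131, -2.308, -0.001]
contact_force: [0.4, 1.0, -1.2]
grip_width: 0.0001
finger_force: 0.0
```

step_arm(motion=[{"dr": [0,0,-3.4],"xyz": [1,-35,-22],"jaw": 1},{"dr": [0,0,-6.8],"xyz": [2,-70,-44],"jaw": 1},{"dr": [0,0,-10.2],"xyz": [4,-105,-66],"jaw": 1},{"dr": [0,0,-13.6],"xyz": [5,-140,-88],"jaw": 1},{"dr": [0,0,-17.4],"xyz": [6,-172,-110],"jaw": 1}])

```text
t: 2.6
position: [0.4291, -0.3526, 0.2322]
tcp_rot: [-2.455, -1.959, 0.002]
contact_force: [1.1, -0.0, 1.6]
grip_width: 0.0003
finger_force: 0.0
```

step_arm(motion=[{"dr": [0,0,0],"xyz": [0,0,-30],"jaw": 1},{"dr": [0,0,0],"xyz": [0,0,-60],"jaw": 1},{"dr": [0,0,0],"xyz": [0,0,-85],"jaw": 1},{"dr": [0,0,0],"xyz": [0,0,-95],"jaw": 1},{"dr": [0,0,0],"xyz": [0,0,-95],"jaw": 1}])

```text
t: 3.1
position: [0.4283, -0.3504, 0.1373]
tcp_rot: [-2.45, -1.96, 0.002]
contact_force: [-0.2, 0.2, -0.4]
grip_width: 0.0001
finger_force: 0.0
```

```bash
python3 - <<'E'
from h import *
from scipy.spatial.transform import Rotation as R
o=monitor.get_obs();M=R.from_rotvec(o["tcp_rot"]).as_matrix()
print(np.round(o["position"],4),np.degrees(np.arctan2(M[1,1],M[0,1])),M[:,2],np.round(o["joint_pos"],2),o["contact_force"])
ims=[]
for n,(u,v) in(("top",(340,225)),("scene",(300,265))):
    im,d,K,T=cap(n); ims.append(cv2.resize(im[v-60:v+60,u-80:u+80],(400,300),interpolation=cv2.INTER_CUBIC))
cv2.imwrite("pics/c2.png",np.hstack(ims))
E
```

```text
[ 0.4283 -0.3504  0.1373] -12.680537617290492 [-0.00329756  0.00189908 -0.99999276] [-0.09  0.57  0.87  1.98 -0.58  0.86  0.87] [-0.1565709   0.17499578 -0.42691113]
```

View pics/c2.png

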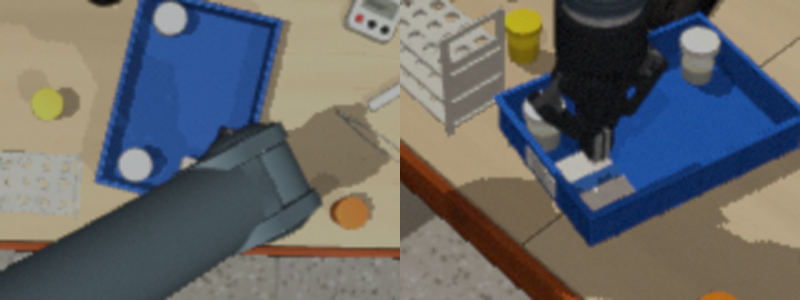

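The fingertips stand over the middle of the lid, at right-panel pixel (600,150), and both cups are upright. Next I come down slowly, feeling for the lid.

step_arm(motion=[{"dr": [0,0,0],"xyz": [0,0,-6],"jaw": 1},{"dr": [0,0,0],"xyz": [0,0,-12],"jaw": 1},{"dr": [0,0,0],"xyz": [0,0,-17],"jaw": 1},{"dr": [0,0,0],"xyz": [0,0,-19],"jaw": 1},{"dr": [0,0,0],"xyz": [0,0,-19],"jaw": 1}])

```text
t: 3.7
position: [0.429, -0.3511, 0.1195]
tcp_rot: [-2.453, -1.962, 0.0]
contact_force: [0.2, -0.1, -0.4]
grip_width: -0.0002
finger_force: 0.0
```

step_arm(motion=[{"dr": [0,0,0],"xyz": [0,0,-0.6],"jaw": 1},{"dr": [0,0,0],"xyz": [0,0,-1.2],"jaw": 1},{"dr": [0,0,0],"xyz": [0,0,-1.8],"jaw": 1},{"dr": [0,0,0],"xyz": [0,0,-2.4],"jaw": 1},{"dr": [0,0,0],"xyz": [0,0,-3],"jaw": 1}])

```text
t: 4.2
position: [0.4292, -0.3514, 0.1169]
tcp_rot: [2.453, 1.962, 0.0]
contact_force: [0.3, -0.9, 0.9]
grip_width: -0.0001
finger_force: 0.0
```

step_arm(motion=[{"dr": [0,0,0],"xyz": [0,0,-0.6],"jaw": 1},{"dr": [0,0,0],"xyz": [0,0,-1.2],"jaw": 1},{"dr": [0,0,0],"xyz": [0,0,-1.8],"jaw": 1},{"dr": [0,0,0],"xyz": [0,0,-2.4],"jaw": 1},{"dr": [0,0,0],"xyz": [0,0,-3],"jaw": 1}])

```text
t: 4.7
position: [0.4292, -0.3513, 0.1138]
tcp_rot: [-2.453, -1.962, 0.0]
contact_force: [0.1, 0.1, 0.4]
grip_width: -0.0001
finger_force: 0.0
```

step_arm(motion=[{"dr": [0,0,0],"xyz": [0,0,-0.6],"jaw": 1},{"dr": [0,0,0],"xyz": [0,0,-1.2],"jaw": 1},{"dr": [0,0,0],"xyz": [0,0,-1.8],"jaw": 1},{"dr": [0,0,0],"xyz": [0,0,-2.2],"jaw": 1},{"dr": [0,0,0],"xyz": [0,0,-2.6],"jaw": 1}])

```text
t: 5.2
position: [0.4292, -0.3514, 0.1112]
tcp_rot: [-2.453, -1.962, -0.0]
contact_force: [0.0, 0.2, 0.4]
grip_width: -0.0001
finger_force: 0.0
```

step_arm(motion=[{"dr": [0,0,0],"xyz": [0,0,-0.5],"jaw": 1},{"dr": [0,0,0],"xyz": [0,0,-1],"jaw": 1},{"dr": [0,0,0],"xyz": [0,0,-1.5],"jaw": 1},{"dr": [0,0,0],"xyz": [0,0,-2],"jaw": 1}])

```text
t: 5.6
position: [0.4292, -0.3514, 0.1092]
tcp_rot: [2.453, 1.962, 0.0]
contact_force: [0.6, 0.5, 0.9]
grip_width: -0.0003
finger_force: 0.1
```

step_arm(motion=[{"dr": [0,0,0],"xyz": [0,0,-0.4],"jaw": 1},{"dr": [0,0,0],"xyz": [0,0,-0.8],"jaw": 1},{"dr": [0,0,0],"xyz": [0,0,-1.2],"jaw": 1}])

```text
t: 5.9
position: [0.4292, -0.3515, 0.1091]
tcp_rot: [-2.453, -1.962, -0.002]
contact_force: [-2.7, 2.4, 11.1]
grip_width: -0.0001
finger_force: 5.7
```

The lid is at about z=0.036 and I'm pressing with 11 N. Now the drag, diagonally away from both walls.

step_arm(motion=[{"dr": [0,0,0],"xyz": [1,0.2,0],"jaw": 1},{"dr": [0,0,0],"xyz": [3,0.6,0],"jaw": 1},{"dr": [0,0,0],"xyz": [6,1.2,0],"jaw": 1},{"dr": [0,0,0],"xyz": [9,1.8,0],"jaw": 1},{"dr": [0,0,0],"xyz": [12,2.4,0],"jaw": 1}])

```text
t: 6.4
position: [0.4405, -0.3507, 0.1092]
tcp_rot: [2.453, 1.96, -0.002]
contact_force: [-2.3, 0.0, 6.5]
grip_width: 0.0001
finger_force: 3.2
```

step_arm(motion=[{"dr": [0,0,0],"xyz": [3,0.6,-0.4],"jaw": 1},{"dr": [0,0,0],"xyz": [7,1.4,-0.4],"jaw": 1},{"dr": [0,0,0],"xyz": [11,2.2,-0.4],"jaw": 1},{"dr": [0,0,0],"xyz": [15,3,-0.4],"jaw": 1},{"dr": [0,0,0],"xyz": [19,3.8,-0.4],"jaw": 1}])

```text
t: 6.9
position: [0.4595, -0.3475, 0.1092]
tcp_rot: [2.453, 1.959, -0.002]
contact_force: [-2.2, -1.3, 7.4]
grip_width: -0.0002
finger_force: 3.9
```

step_arm(motion=[{"dr": [0,0,0],"xyz": [4,0.8,-0.3],"jaw": 1},{"dr": [0,0,0],"xyz": [9,1.8,-0.3],"jaw": 1},{"dr": [0,0,0],"xyz": [14,2.8,-0.3],"jaw": 1},{"dr": [0,0,0],"xyz": [19,3.8,-0.3],"jaw": 1},{"dr": [0,0,0],"xyz": [24,4.8,-0.4],"jaw": 1}])

```text
t: 7.4
position: [0.4835, -0.343, 0.1092]
tcp_rot: [2.453, 1.958, -0.003]
contact_force: [-2.7, -1.1, 8.6]
grip_width: 0.0001
finger_force: 4.9
```

step_arm(motion=[{"dr": [0,0,0],"xyz": [5,1,-0.1],"jaw": 1},{"dr": [0,0,0],"xyz": [10,2,-0.1],"jaw": 1},{"dr": [0,0,0],"xyz": [15,3,-0.1],"jaw": 1},{"dr": [0,0,0],"xyz": [20,4,-0.2],"jaw": 1},{"dr": [0,0,0],"xyz": [25,5,-0.2],"jaw": 1}])

```text
t: 7.9
position: [0.5084, -0.3383, 0.1092]
tcp_rot: [2.453, 1.958, -0.003]
contact_force: [-2.6, -1.5, 9.6]
grip_width: 0.0001
finger_force: 4.8
```

step_arm(motion=[{"dr": [0,0,0],"xyz": [0,0,3],"jaw": 1},{"dr": [0,0,0],"xyz": [0,0,15],"jaw": 1},{"dr": [0,0,0],"xyz": [0,0,40],"jaw": 0},{"dr": [0,0,0],"xyz": [0,0,80],"jaw": 0},{"dr": [0,0,0],"xyz": [0,0,110],"jaw": 0}])

```text
t: 8.4
position: [0.5091, -0.3355, 0.2191]
tcp_rot: [2.453, 1.962, 0.0]
contact_force: [1.1, -0.3, 0.3]
grip_width: 0.0433
finger_force: 0.0
```

```bash
python3 - <<'E'
from h import *
o=monitor.get_obs();print(np.round(o["position"],4),o["grip_width"])
ims=[]
for n,(u,v) in(("top",(340,215)),("scene",(315,260))):
    im,d,K,T=cap(n); np.savez(f"{n}1.npz",im=im,d=d,K=K,T=T)
    ims.append(cv2.resize(im[v-60:v+60,u-80:u+80],(400,300),interpolation=cv2.INTER_CUBIC))
    if n=="scene":
        P=cloud(d,K,T);hsv=cv2.cvtColor(im,cv2.COLOR_BGR2HSV)
        # lid: points in bin interior, height .030-.042
        c,s=np.cos(np.radians(-12.7)),np.sin(np.radians(-12.7))
        q=P[...,:2]-[.526,-.330];lx=q[...,0]*c+q[...,1]*s;ly=-q[...,0]*s+q[...,1]*c
        m=(abs(lx)<.108)&(abs(ly)<.073)&(abs(P[...,2]-.036)<.005)&(d>0)
        m=cv2.morphologyEx(m.astype(np.uint8),cv2.MORPH_OPEN,np.ones((3,3)))
        n_,L,S,C=cv2.connectedComponentsWithStats(m)
        for i in range(1,n_):
            if S[i,4]>60:
                w=(P[L==i][:,:2]*1000).astype(np.float32);print(S[i],C[i],np.round(w.mean(0)),cv2.minAreaRect(w))
cv2.imwrite("pics/c3.png",np.hstack(ims))
E
```

```text
[ 0.5091 -0.3355  0.2191] 0.04325602416800273
[303 244  32  26 490] [317.8877551  256.29387755] [ 507. -342.] ((508.6728820800781, -339.7767333984375), (70.78235626220703, 50.3184928894043), 76.7032699584961)
```

View pics/c3.png

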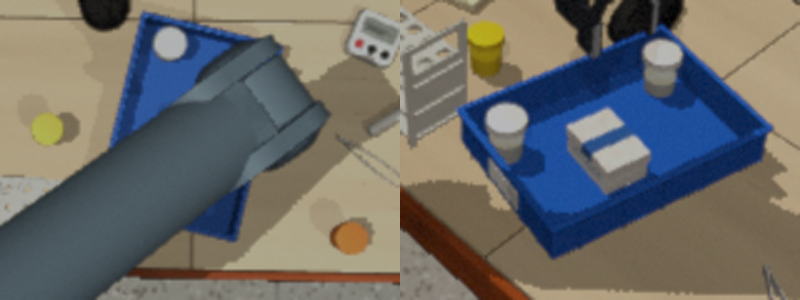

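The carton is clear of the walls at scene-crop (608,150), with its centre at about (0.509, -0.340) and aligned. I'll descend with open jaws straddling its 48 mm side.

step_arm(motion=[{"dr": [0,0,0],"xyz": [0,-2,0],"jaw": 0},{"dr": [0,0,0],"xyz": [0,-4,0],"jaw": 0},{"dr": [0,0,0],"xyz": [0,-4,-30],"jaw": 0},{"dr": [0,0,0],"xyz": [0,-4,-60],"jaw": 0},{"dr": [0,0,0],"xyz": [0,-4,-80],"jaw": 0}])

```text
t: 9.0
position: [0.5074, -0.3379, 0.1333]
tcp_rot: [-2.449, -1.959, 0.003]
contact_force: [-0.4, 0.1, -0.8]
grip_width: 0.0855
finger_force: 0.0
```

step_arm(motion=[{"dr": [0,0,0],"xyz": [0,0,-15],"jaw": 0},{"dr": [0,0,0],"xyz": [0,0,-30],"jaw": 0},{"dr": [0,0,0],"xyz": [0,0,-42],"jaw": 0},{"dr": [0,0,0],"xyz": [0,0,-48],"jaw": 0},{"dr": [0,0,0],"xyz": [0,0,-48],"jaw": 0}])

```text
t: 9.5
position: [0.5089, -0.3392, 0.0883]
tcp_rot: [-2.452, -1.962, 0.001]
contact_force: [-0.5, -0.1, -0.2]
grip_width: 0.0857
finger_force: 0.0
```

Now I go 10 mm lower and close gently.

step_arm(motion=[{"dr": [0,0,0],"xyz": [0,0,-4],"jaw": 0.1},{"dr": [0,0,0],"xyz": [0,0,-7],"jaw": 0.2},{"dr": [0,0,0],"xyz": [0,0,-9],"jaw": 0.3},{"dr": [0,0,0],"xyz": [0,0,-10],"jaw": 0.35},{"dr": [0,0,0],"xyz": [0,0,-10],"jaw": 0.38}], grip_force=25)

```text
t: 10.0
position: [0.5092, -0.3393, 0.0791]
tcp_rot: [-2.453, -1.962, -0.0]
contact_force: [-0.7, 0.7, 0.8]
grip_width: 0.0527
finger_force: 0.0
```

step_arm(motion=[{"dr": [0,0,0],"xyz": [0,0,0],"jaw": 0.45},{"dr": [0,0,0],"xyz": [0,0,0],"jaw": 0.5},{"dr": [0,0,0],"xyz": [0,0,0],"jaw": 0.6},{"dr": [0,0,0],"xyz": [0,0,0],"jaw": 0.8},{"dr": [0,0,0],"xyz": [0,0,0],"jaw": 0.8}])

```text
t: 10.5
position: [0.5093, -0.3394, 0.0792]
tcp_rot: [2.453, 1.962, 0.0]
contact_force: [-0.6, 0.5, 1.6]
grip_width: 0.0473
finger_force: 25.8
```

Gripped at 47 mm with 26 N. Now I lift slowly.

step_arm(motion=[{"dr": [0,0,0],"xyz": [0,0,3],"jaw": 1},{"dr": [0,0,0],"xyz": [0,0,8],"jaw": 1},{"dr": [0,0,0],"xyz": [0,0,16],"jaw": 1},{"dr": [0,0,0],"xyz": [0,0,26],"jaw": 1},{"dr": [0,0,0],"xyz": [0,0,40],"jaw": 1}])

```text
t: 11.0
position: [0.5089, -0.3392, 0.1197]
tcp_rot: [-2.453, -1.962, 0.0]
contact_force: [0.0, 0.6, -2.8]
grip_width: 0.0473
finger_force: 26.1
```

step_arm(motion=[{"dr": [0,0,0],"xyz": [0,0,22],"jaw": 1},{"dr": [0,0,0],"xyz": [0,0,46],"jaw": 1},{"dr": [0,0,0],"xyz": [0,0,70],"jaw": 1},{"dr": [0,0,0],"xyz": [0,0,95],"jaw": 1},{"dr": [0,0,0],"xyz": [0,0,115],"jaw": 1}])

```text
t: 11.5
position: [0.5092, -0.34, 0.2369]
tcp_rot: [2.452, 1.96, 0.002]
contact_force: [0.2, 0.1, -0.7]
grip_width: 0.0471
finger_force: 26.2
```

```bash
python3 - <<'E'
from h import *
o=monitor.get_obs();print(np.round(o["position"],4),o["grip_width"],o["finger_force"],o["contact_force"])
im,d,K,T=cap("scene");cv2.imwrite("pics/c4.png",cv2.resize(im[130:310,160:400],(720,540),interpolation=cv2.INTER_CUBIC))
# refined tray from first top picture: cream vs wood
f=np.load("top0.npz");im,d,K,T=[f[k] for k in("im","d","K","T")]
w=[ray((170+a/3.6,140+b/3.6),.012,K,T)[:2]*1000 for a,b in((45,128),(287,78),(310,185),(72,236))]
print(np.round(w),cv2.minAreaRect(np.array(w,np.float32)))
E
```

```text
[ 0.5092 -0.34    0.2369] 0.04714359779928107 26.21781885623932 [ 0.18006912  0.13287233 -0.65519373]
[[611. 139.]
 [658. -69.]
 [566. -91.]
 [518. 112.]] ((588.3167114257812, 23.964523315429688), (96.20449829101562, 212.97276306152344), 13.099576950073242)
```

View pics/c4.png

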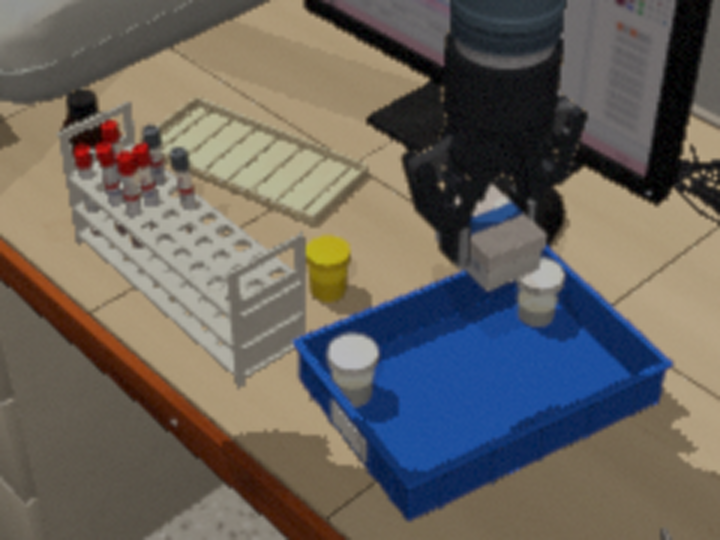

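The carton is held level and the cups are standing at crop (353,365) and (540,290). The tray is clear at (265,155). Tray centre is (0.588, 0.024), yaw about +12.7°, so I carry it there.

step_arm(motion=[{"dr": [0,0,1.5],"xyz": [4,18,0],"jaw": 1},{"dr": [0,0,4],"xyz": [11,52,0],"jaw": 1},{"dr": [0,0,7],"xyz": [20,90,0],"jaw": 1},{"dr": [0,0,10],"xyz": [28,128,0],"jaw": 1},{"dr": [0,0,12.7],"xyz": [36,166,0],"jaw": 1}])

```text
t: 12.05
position: [0.545, -0.1721, 0.2344]
tcp_rot: [2.22, 2.223, 0.001]
contact_force: [0.1, 0.5, -1.5]
grip_width: 0.0471
finger_force: 26.2
```

step_arm(motion=[{"dr": [0,0,2.7],"xyz": [9,40,0],"jaw": 1},{"dr": [0,0,5.4],"xyz": [18,80,0],"jaw": 1},{"dr": [0,0,8],"xyz": [27,120,0],"jaw": 1},{"dr": [0,0,10.5],"xyz": [36,160,0],"jaw": 1},{"dr": [0,0,12.7],"xyz": [43,188,0],"jaw": 1}])

```text
t: 12.55
position: [0.5885, 0.0184, 0.2342]
tcp_rot: [-1.955, -2.458, -0.002]
contact_force: [0.3, 0.3, -2.5]
grip_width: 0.0475
finger_force: 26.2
```

step_arm(motion=[{"dr": [0,0,0],"xyz": [0,8,-20],"jaw": 1},{"dr": [0,0,0],"xyz": [0,10,-50],"jaw": 1},{"dr": [0,0,0],"xyz": [0,10,-75],"jaw": 1},{"dr": [0,0,0],"xyz": [0,10,-95],"jaw": 1},{"dr": [0,0,0],"xyz": [0,10,-100],"jaw": 1}])

```text
t: 13.05
position: [0.5862, 0.0241, 0.1316]
tcp_rot: [-1.96, -2.451, 0.007]
contact_force: [-0.2, 0.0, -1.6]
grip_width: 0.0474
finger_force: 26.4
```

```bash
python3 - <<'E'
from h import *
from scipy.spatial.transform import Rotation as R
o=monitor.get_obs();M=R.from_rotvec(o["tcp_rot"]).as_matrix()
print(np.round(o["position"],4),np.degrees(np.arctan2(M[1,1],M[0,1])),M[:,2],o["grip_width"],o["finger_force"])
ims=[]
for n,(u,v) in(("top",(240,185)),("scene",(240,180))):
    im,d,K,T=cap(n); ims.append(cv2.resize(im[v-60:v+60,u-80:u+80],(400,300),interpolation=cv2.INTER_CUBIC))
cv2.imwrite("pics/c5.png",np.hstack(ims))
E
```

```text
[0.5862 0.0241 0.1316] 12.689120556260374 [-0.00519318 -0.00140641 -0.99998553] 0.047416843078336324 26.418114602565765
```

View pics/c5.png

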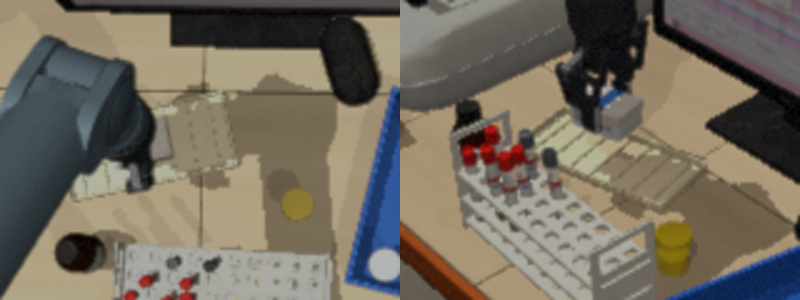

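The carton hangs above the tray's middle, aligned with it and well clear of the rack and bottle. Underside contact is expected at TCP z≈0.077.

step_arm(motion=[{"dr": [0,0,0],"xyz": [0,0,-15],"jaw": 1},{"dr": [0,0,0],"xyz": [0,0,-30],"jaw": 1},{"dr": [0,0,0],"xyz": [0,0,-42],"jaw": 1},{"dr": [0,0,0],"xyz": [0,0,-48],"jaw": 1},{"dr": [0,0,0],"xyz": [0,0,-50],"jaw": 1}])

```text
t: 13.65
position: [0.5874, 0.0246, 0.0828]
tcp_rot: [-1.961, -2.453, 0.002]
contact_force: [0.6, -0.6, -1.4]
grip_width: 0.0479
finger_force: 26.5
```

step_arm(motion=[{"dr": [0,0,0],"xyz": [0,0,-0.5],"jaw": 1},{"dr": [0,0,0],"xyz": [0,0,-1],"jaw": 1},{"dr": [0,0,0],"xyz": [0,0,-1.5],"jaw": 1},{"dr": [0,0,0],"xyz": [0,0,-2],"jaw": 1},{"dr": [0,0,0],"xyz": [0,0,-2.5],"jaw": 1}])

```text
t: 14.15
position: [0.5884, 0.0247, 0.0818]
tcp_rot: [1.962, 2.454, 0.001]
contact_force: [0.2, -0.9, -2.3]
grip_width: 0.0475
finger_force: 26.5
```

step_arm(motion=[{"dr": [0,0,0],"xyz": [0,0,-0.6],"jaw": 1},{"dr": [0,0,0],"xyz": [0,0,-1.2],"jaw": 1},{"dr": [0,0,0],"xyz": [0,0,-1.8],"jaw": 1},{"dr": [0,0,0],"xyz": [0,0,-2.4],"jaw": 1},{"dr": [0,0,0],"xyz": [0,0,-3],"jaw": 1}])

```text
t: 14.65
position: [0.5882, 0.0246, 0.0785]
tcp_rot: [-1.962, -2.454, 0.0]
contact_force: [-0.4, -1.0, -2.9]
grip_width: 0.0476
finger_force: 26.5
```

step_arm(motion=[{"dr": [0,0,0],"xyz": [0,0,-0.4],"jaw": 1},{"dr": [0,0,0],"xyz": [0,0,-0.8],"jaw": 1},{"dr": [0,0,0],"xyz": [0,0,-1.2],"jaw": 1},{"dr": [0,0,0],"xyz": [0,0,-1.5],"jaw": 1}])

```text
t: 15.05
position: [0.5882, 0.0246, 0.0774]
tcp_rot: [-1.962, -2.453, -0.0]
contact_force: [-1.5, 0.2, 2.6]
grip_width: 0.0476
finger_force: 27.0
```

The carton is resting on the tray floor. I open only a little, because the tray rim is close to the finger backs, and rise before opening further.

step_arm(motion=[{"dr": [0,0,0],"xyz": [0,0,0],"jaw": 0.43},{"dr": [0,0,0],"xyz": [0,0,0],"jaw": 0.38},{"dr": [0,0,0],"xyz": [0,0,0],"jaw": 0.36},{"dr": [0,0,0],"xyz": [0,0,0],"jaw": 0.36},{"dr": [0,0,0],"xyz": [0,0,0],"jaw": 0.36}])

```text
t: 15.55
position: [0.5883, 0.0246, 0.0771]
tcp_rot: [1.962, 2.454, 0.0]
contact_force: [-0.1, -0.2, -0.6]
grip_width: 0.0546
finger_force: 0.0
```

step_arm(motion=[{"dr": [0,0,0],"xyz": [0,0,3],"jaw": 0.36},{"dr": [0,0,0],"xyz": [0,0,8],"jaw": 0.36},{"dr": [0,0,0],"xyz": [0,0,15],"jaw": 0.36},{"dr": [0,0,0],"xyz": [0,0,25],"jaw": 0.3},{"dr": [0,0,0],"xyz": [0,0,40],"jaw": 0.2}])

```text
t: 16.05
position: [0.5878, 0.0246, 0.1177]
tcp_rot: [-1.962, -2.453, 0.001]
contact_force: [-0.5, 0.1, -0.1]
grip_width: 0.0682
finger_force: 0.0
```

step_arm(motion=[{"dr": [0,0,0],"xyz": [0,0,40],"jaw": 0.2},{"dr": [0,0,0],"xyz": [0,0,80],"jaw": 0.2},{"dr": [0,0,0],"xyz": [0,0,120],"jaw": 0.2},{"dr": [0,0,0],"xyz": [-20,-40,140],"jaw": 0.2},{"dr": [0,0,0],"xyz": [-40,-80,140],"jaw": 0.2}])

```text
t: 16.55
position: [0.5511, -0.0556, 0.2623]
tcp_rot: [1.953, 2.452, 0.011]
contact_force: [-0.2, -1.2, 0.5]
grip_width: 0.0683
finger_force: 0.0
```

step_arm(motion=[{"dr": [0,0,0],"xyz": [-20,-40,0],"jaw": 0.2},{"dr": [0,0,0],"xyz": [-40,-80,0],"jaw": 0.2},{"dr": [0,0,0],"xyz": [-60,-110,0],"jaw": 0.2},{"dr": [0,0,0],"xyz": [-60,-110,0],"jaw": 0.2}])

```text
t: 16.95
position: [0.4841, -0.172, 0.2583]
tcp_rot: [1.976, 2.442, -0.0]
contact_force: [-0.5, -0.1, -0.2]
grip_width: 0.0687
finger_force: 0.0
```

```bash
python3 - <<'E'
from h import *
o=monitor.get_obs();print(o["t"],np.round(o["position"],4),np.abs(o["qvel"]).max())
ims=[]
for n,(u,v) in(("top",(265,195)),("scene",(280,215))):
    im,d,K,T=cap(n); ims.append(cv2.resize(im[v-75:v+75,u-100:u+100],(400,300),interpolation=cv2.INTER_CUBIC))
    P=cloud(d,K,T);q=P-[.588,.024,0]
    m=(abs(q[...,0])<.05)&(abs(q[...,1])<.06)&(abs(P[...,2]-.034)<.005)&(d>0)
    if m.sum()>50: w=P[m];print(n,m.sum(),np.median(w[:,2]),cv2.minAreaRect((w[:,:2]*1000).astype(np.float32)))
cv2.imwrite("pics/c6.png",np.hstack(ims))
E
```

```text
16.95 [ 0.4841 -0.172   0.2583] 0.08329996144030563
top 337 0.03485341551038079 ((587.5755004882812, 22.55480194091797), (48.77458190917969, 67.82182312011719), 13.25337028503418)
scene 179 0.03493984866517716 ((586.3950805664062, 21.37393569946289), (49.3326416015625, 71.05204010009766), 15.021973609924316)
```

View pics/c6.png

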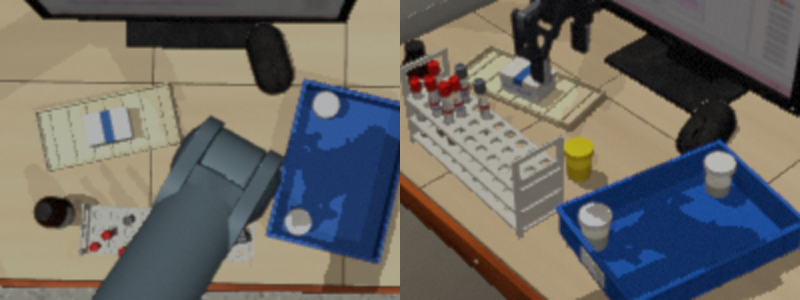

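The carton lies flat and lid up in the middle of the tray at top-crop (108,127). Its lid is at z≈0.035, as expected. Both cups are standing, the bottle is in place, and the arm is clear. I'll hand it in.

```bash
python3 -c "
from rig import sign_off
print(sign_off())"
```

```text
the job is handed in; nothing more can be done
None
```

The carton of cover slips lies flat, lid up, in the middle of the slide tray; both cups are still standing in the bin, the bottle was not touched, and the job is handed in at about 17 s.

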